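# Set out the slide-mounting station

### The job

Set out the slide-mounting station: lay the wooden slide box flat in the middle of the black square mat with its sides parallel to the mat's, and put the little white cover-glass box on top of it in the middle; stand the tall amber bottle in the middle of the round cork pad, and the short amber bottle on the bench exactly midway between the mat and the pad. Keep the bottles upright and do not knock over or shift the beaker, the petri dish or the brass weight.

Things in the scene. Friction and masses are not known exactly. Their poses are not given: they have to be found in the camera images.
- square_mat: TARGET, fixed: black rubber mat, 110 x 110 mm square, 4 mm thick, lying on the bench. Origin at the centre of its underside (on the bench); x and y along its sides, z up. The cork pad's centre always lies on the mat's y axis, 240 mm away, on the +y or the -y side.
- cork_pad: TARGET, fixed: round cork pad, 84 mm diameter, 6 mm thick, lying on the bench. Origin at the centre of its underside, z up. The midway place is the point of the bench halfway between the origins of pad and mat (120 mm from each); nothing stands there at the start.
- slide_box: Loose: flat closed box for microscope slides, mid-brown wood, 84 (x) x 40 (y) x 32 (z) mm, 70 to 140 g, lying flat; a tiny steel clasp on one long side. Origin at the centre of its underside; x along its length, z up. Grip across its 40 mm width.
- cover_box: Loose: little white plastic box of cover glasses, 28 x 28 mm with a 30 x 30 mm lid rim in its top 6 mm, 24 mm high in all, 20 to 42 g. Origin at the centre of its underside; x and y along its sides, z up.
- tall_bottle: Loose: the tall amber glass bottle with black cap and paper label, 44 mm diameter, 85 mm high, 100 to 200 g, standing; straight-sided over its lower 47 mm, then a shoulder to a 22 mm wide cap. Origin at the centre of its underside, z up.
- short_bottle: Loose: the short amber glass bottle with black cap and paper label, 30 mm diameter, 58 mm high, 35 to 70 g, standing; straight-sided over its lower 31 mm, then a shoulder to a 16 mm wide cap. Origin at the centre of its underside, z up.
- beaker: Bystander, loose, leave alone: empty glass beaker, 56 mm across the rim, 70 mm high. Origin at the centre of its underside.
- petri_dish: Bystander, loose, leave alone: closed clear petri dish, 62 mm diameter, 15 mm high. Origin at the centre of its underside.
- weight: Bystander, loose, leave alone: brass balance weight with a knob, 34 mm diameter, 40 mm high. Origin at the centre of its underside.
Things that resemble listed ones, but are neither listed nor needed, are in the scene too. Leave any purple look-alike of the square_mat alone.

How it is judged:
At the end, for the whole second after the job is handed in: Slide box on mat: centred 15 mm, square 0.2 rad. Cover box on slide box: 10 mm. Tall bottle on pad: 13 mm. Short bottle on bench: under 136 mm from both mat and pad centres, 15 mm off their line. All upright, released, at rest; beaker, dish, weight moved under 15 mm (horizontal distance between slide_box and square_mat below 0.015 m and z of slide_box in the frame of square_mat between 0 and 0.008 m and angle between each of slide_box, cover_box, tall_bottle, short_bottle's own z axis and vertical below 0.1 rad and (angle between the x axis of slide_box and the x axis of square_mat, either way round below 0.2 rad or angle between the x axis of slide_box and the y axis of square_mat, either way round below 0.2 rad) and horizontal distance between cover_box and slide_box below 0.01 m and z of cover_box in the frame of slide_box between 0.028 and 0.036 m and horizontal distance between tall_bottle and cork_pad below 0.013 m and height (world z) of tall_bottle between 0.003 and 0.01 m and horizontal distance between short_bottle and square_mat below 0.136 m and horizontal distance between short_bottle and cork_pad below 0.136 m and x of short_bottle in the frame of square_mat between -0.015 and 0.015 m and height (world z) of short_bottle below 0.004 m and linear speed of each of slide_box, cover_box, tall_bottle, short_bottle below 0.02 m/s and contact force between each of slide_box, cover_box, tall_bottle, short_bottle and the fingers below 0.1 N and distance of each of beaker, petri_dish, weight from where it was at the start of the episode below 0.015 m); the robot touches nothing.
It fails at once if a bottle tipped over (more than 0.7 rad) (angle between any of tall_bottle, short_bottle's own z axis and vertical above 0.7 rad).
It fails at once if beaker, petri dish or weight shifted by more than 15 mm or knocked over (distance of any of beaker, petri_dish, weight from where it was at the start of the episode above 0.015 m or angle between any of beaker, petri_dish, weight's own z axis and vertical above 0.5 rad).
It also fails if it takes over 106 s, if anything falls off the work surface, if the arm or the gripper's body presses on something with over 40 N, if the wrist force passes 120 N, or if a joint passes its speed limit or range.

### The arm

A 6-joint arm with a two-finger parallel gripper is mounted at the origin on the work surface. World frame = base frame: x ahead of the robot, y to its left, z up, the work surface at z = 0. Lengths are in m, angles in rad, forces in N, time in s.
With the tool pointing down it reaches from about 0.35 to 0.925 m from the base axis. Payload 6.4 kg.
Tool frame: the origin (TCP) lies on the mounting face of the last link; the fingertips stand 173 mm ahead of it and the grasp point (between the pads) lies 155 mm ahead of it (r.grip_point_offset is the z of the grasp point in the tool frame, in m); z points along the fingers, y is the line along which they close (so a half turn about z gives the same grasp; the last joint's range is limited). The gripper opens to 85 mm and grips with 20 to 120 N. Pads are 22 mm wide; open, the fingers measure 114 mm over their backs; the gripper's body (76 mm by 85 mm) begins 54 mm behind the grasp point. The pads swing forward as they close: fully open they stand 13 mm farther back than shut.
Start: joints at [-1.364, 0.245, 1.558, -0, 1.339, -0.174], TCP at [0.242, -0.603, 0.405] pointing down, gripper open.
Joint ranges: [-3.13, 3.13], [-1.02, 2.26], [0.13, 2.54], [-0.95, 4.09], [0.21, 2.88], [-2.74, 2.74]. Speed limits (rad/s): [2.57, 2.57, 3.14, 3.14, 3.14, 3.14].

### API

Orientations are given as a unit quaternion [x, y, z, w].
In Python, from cell import r, vision, models gives the robot as it stands. Calls block until the motion is done:
- r.movep(position, orientation): joint-space move of the TCP to a pose.
- r.movel(position, speed=0.15, frame=None, max_force=None): straight line of the TCP; frame=None keeps the orientation; speed is the mean speed in m/s. With max_force (N) it stops when the force on the tool has changed by that much, and returns True; else False.
- r.move_joints(angles): joint-space move.
- r.move_gripper(opening): finger opening in m; the grip force is fixed at half the most; returns when the fingers have stopped.
- r.sleep(seconds).
- r.solve_ik(position, orientation): joint angles nearest the present ones, or None.
- vision.snapshot(name): name is "scene" or "top" or "wrist"; returns the picture (480x640x3 uint8, red, green, blue); there is no depth.
- vision.camera_model(name): a dict with "fov_y" (degrees; the focal length in pixels is half the picture's height over the tangent of half this angle, whatever the lens; pixels are square), "cx", "cy" (the principal point, pixels), "position" and "orientation" of the camera in the world; the wrist camera has in their place "T_tool_cam" (4x4, takes a point from camera to tool coordinates, whose origin is the TCP and whose axes are the flange's). Camera axes: x right, y down, z forward; pixel columns grow to the right and rows downward; lengths in m; the calibration is good to about 2 mm. A picture is of the moment at which its call begins: read the wrist's pose just before it. camera_model takes no time and is no camera call.
A pose or a line that the arm cannot do raises r.IKError and nothing moves.
- r.sign_off(): hands the job in; it is judged then, once.
Trained networks look in the newest picture that a camera, given by its name, has taken for a name from the list of things; names that differ only in an ending like _2 or _b are one class to them, and where a whole thing is asked for, a point or a joint stands for the part that bears it (a point fixed in the world has none). Each returns a list of dicts, best first, with "conf" (0 to 1); they miss things now and then, are a little off and sometimes report something else, mostly with a low value. They report only what shows in the picture. A call takes as long as a camera call. They do not tell look-alikes from the thing itself.
- models.find_in(camera, target): "bbox" ([left, top, width, height] in pixels, round what is visible of it).
- models.trace(camera, target): "region" (480x640 bool, what is visible of it) and "bbox" ([left, top, width, height] in pixels, round what is visible of it).
- models.landmark_of(camera, target): "centre" ([row, column] in pixels: a listed point, or the origin of a listed thing).
Readings, each from a call of its own:
- r.current_time_s(): time.
- r.current_qpos(): joint angles.
- r.current_qvel(): joint speeds.
- r.current_tau(): joint torques, N m.
- r.current_eef_pos(): TCP position.
- r.current_orientation(): TCP orientation.
- r.current_ft_force(): force on the tool from outside, world axes, zero at the start.
- r.current_moment(): the same for the moment, N m.
- r.current_gripper_width(): finger opening in m.
- r.current_gripper_force(): force on a finger pad.
Only numpy, scipy, OpenCV 4.12 (cv2) and the standard library are available. Lean on these libraries where they do the work, as an engineer would, in place of code of your own. Each camera call takes 0.05 s, during which the arm holds its last target. There are 200 camera calls.

## Working session

There is one attempt and no reset: what is moved stays moved. The work goes in short steps, each a Python script; the robot and the scene stay as the last script left them, time stands still between calls to the robot, and variables do not carry over. Pictures are saved under pics/ and viewed, at most 14 in all, crops included, and the job is handed in when it is done.

```bash
ls; mkdir -p pics
python3 - <<'E'
from cell import r, vision, models
import cv2
for n in ["top","scene"]:
    im=vision.snapshot(n); cv2.imwrite(f"pics/{n}0.png",im[:,:,::-1])
    print(n,vision.camera_model(n))
    for t in ["square_mat","cork_pad","slide_box","cover_box","tall_bottle","short_bottle","beaker","petri_dish","weight"]:
        print(t,[(d["conf"],d["bbox"]) for d in models.find_in(n,t)][:4])
print(vision.camera_model("wrist"),r.current_time_s(),r.current_orientation())
E
```

```text
pics
top {'fov_y': 54.06800505150864, 'cx': 314.50116735691716, 'cy': 244.0786115918666, 'position': array([0.37620376, 0.03908885, 1.19479141]), 'orientation': array([-0.70430816,  0.70519702, -0.05160099,  0.06312304])}
square_mat [(0.9, [286.1, 190.7, 45.3, 44.0]), (0.81, [400.5, 303.7, 58.6, 58.7]), (0.75, [365.6, 228.2, 55.0, 49.9])]
cork_pad [(0.95, [288.0, 260.8, 33.3, 34.6])]
slide_box [(0.78, [192.3, 214.8, 33.5, 35.3]), (0.35, [365.2, 230.3, 56.1, 49.0])]
cover_box [(0.7, [199.9, 289.3, 18.2, 14.2])]
tall_bottle [(0.78, [471.3, 288.0, 21.4, 19.2])]
short_bottle [(0.74, [463.3, 226.6, 11.9, 16.2])]
beaker [(0.77, [420.8, 161.3, 24.8, 26.7]), (0.43, [190.0, 213.6, 36.0, 36.1])]
petri_dish [(0.75, [230.9, 166.5, 22.5, 23.1]), (0.31, [368.3, 225.4, 54.4, 53.1])]
weight [(0.42, [156.1, 254.8, 16.9, 11.4]), (0.29, [366.5, 228.3, 54.8, 52.7])]
scene {'fov_y': 45.40999510690179, 'cx': 320.28452933068485, 'cy': 245.86742103707948, 'position': array([1.21826372, 0.76797474, 0.72152888]), 'orientation': array([ 0.31770109,  0.82875588, -0.42970773, -0.16607522])}
square_mat [(0.91, [2
[... 384 characters left out ...]
95, [155.8, 202.4, 27.5, 37.9])]
petri_dish [(0.6, [304.1, 334.7, 34.9, 31.5]), (0.58, [455.7, 283.3, 25.0, 21.0]), (0.4, [239.4, 203.7, 63.9, 36.2])]
weight [(0.59, [481.4, 335.4, 24.3, 27.1])]
{'fov_y': 65.38864574061164, 'cx': 319.7766570638307, 'cy': 234.75074132457027, 'T_tool_cam': array([[-1.77304586e-04, -9.63319850e-01, -2.68355800e-01,
         6.87231285e-02],
       [ 9.99999659e-01, -3.87139252e-04,  7.29011262e-04,
        -1.25674613e-04],
       [-8.06162083e-04, -2.68355579e-01,  9.63319590e-01,
         3.06944976e-02],
       [ 0.00000000e+00,  0.00000000e+00,  0.00000000e+00,
         1.00000000e+00]])} 1.0 [ 9.81930313e-01  1.89242863e-01 -1.06717381e-05 -4.53630977e-06]
```

View pics/top0.png

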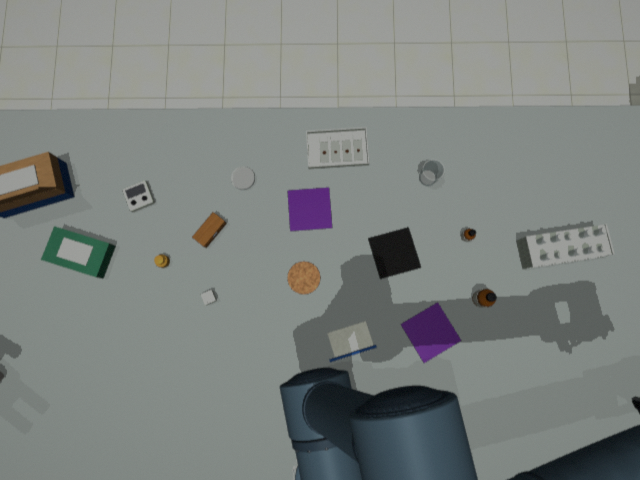

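View pics/scene0.png

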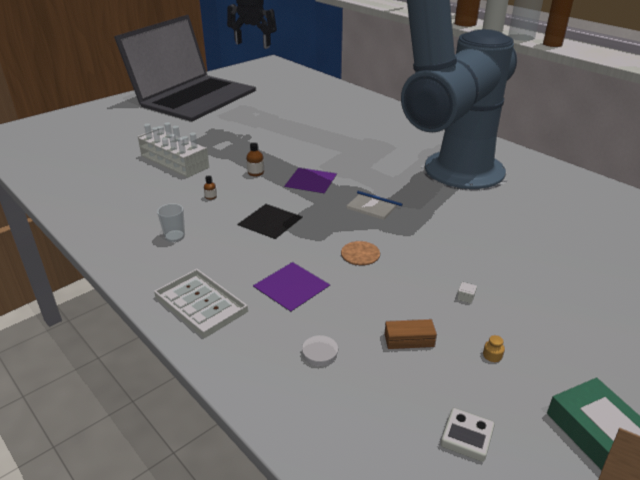

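The top picture shows the black mat at about (395,253), the cork pad at (304,278), the slide box at (209,229) and the cover box at (209,297). The tall bottle is at (485,298), the short one at (469,234), the beaker at (430,172), the dish at (243,178) and the weight at (162,260). The purple squares are decoys.

I'll write helpers that fit each object's model outline to its traced mask, then refine with the wrist camera.

```bash
cat > h.py <<'E'
from cell import r, vision, models
import numpy as np, cv2
from scipy.spatial.transform import Rotation as R
from scipy.optimize import minimize
def cyl(rad,z0,z1,rad1=None):
    a=np.linspace(0,2*np.pi,40,endpoint=False); c=np.c_[np.cos(a),np.sin(a)]
    return np.vstack([np.c_[c*rad,np.full(40,z0)],np.c_[c*(rad1 or rad),np.full(40,z1)]])
def box(a,b,z0,z1): return np.array([[x,y,z] for x in(-a/2,a/2) for y in(-b/2,b/2) for z in(z0,z1)])
PARTS=dict(square_mat=[box(.11,.11,0,.004)],cork_pad=[cyl(.042,0,.006)],slide_box=[box(.084,.04,0,.032)],
 cover_box=[box(.028,.028,0,.024),box(.03,.03,.018,.024)],
 tall_bottle=[cyl(.022,0,.047),cyl(.022,.047,.065,.011),cyl(.011,.06,.085)],
 short_bottle=[cyl(.015,0,.031),cyl(.015,.031,.043,.008),cyl(.008,.04,.058)],
 beaker=[cyl(.028,0,.07)],petri_dish=[cyl(.031,0,.015)],weight=[cyl(.017,0,.025),cyl(.007,.02,.04)])
class Cam:
    def __init__(s,name):
        m=vision.camera_model(name); s.name=name
        s.f=240/np.tan(np.radians(m["fov_y"]/2)); s.c=np.array([m["cx"],m["cy"]])
        if name=="wrist":
            T=np.eye(4);T[:3,:3]=R.from_quat(r.current_orientation()).as_matrix();T[:3,3]=r.current_eef_pos()
            T=T@m["T_tool_cam"]; s.Rm=T[:3,:3]; s.p=T[:3,3]
        else: s.Rm=R.from_quat(m["orientation"]).as_matrix(); s.p=np.array(m["position"])
        s.im=vision.snapshot(name)
    def proj(s,P):
        q=(P-s.p)@s.Rm; return q[:,:2]/q[:,2:]*s.f+s.c
    def ray(s,uv,z):
        d=s.Rm@np.r_[(np.array(uv)-s.c)/s.f,1]; return s.p+d*(z-s.p[2])/d[2]
    def mask(s,t,x,z=0):
        m=np.zeros((480,640),np.uint8); c,w=np.cos(x[2]),np.sin(x[2])
        for p in PARTS[t]:
            P=np.c_[p[:,0]*c-p[:,1]*w+x[0],p[:,0]*w+p[:,1]*c+x[1],p[:,2]+z]
            h=cv2.convexHull(s.proj(P).astype(np.float32))
            cv2.fillConvexPoly(m,np.round(h*16).astype(np.int32),255,cv2.LINE_AA,4)
        return m/255.
    def find(s,t,near=None,z=0,tol=.08):
        """best fit: conf, iou, x, y, yaw"""
        out=[]
        for d in models.trace(s.name,t)[:4]:
            reg=np.asarray(d["region"]).astype(float)
            if reg.sum()<20: continue
            ys,xs=np.nonzero(reg); h=PARTS[t][0][:,2].max()/2+z
            g=s.ray((xs.mean(),ys.mean()),h)
            if near is not None and np.hypot(*(g[:2]-near[:2]))>tol: continue
            col=s.im[reg>0].mean(0).astype(int)
            best=None
            f=lambda x:-np.minimum(m:=s.mask(t,x,z),reg).sum()/np.maximum(m,reg).sum()
            yaws=[0,.5,1,1.5,2,2.6] if t=="slide_box" else [0,.4,.8,1.2] if t in("square_mat","cover_box") else [0]
            y0=min(yaws,key=lambda y:f([g[0],g[1],y]))
            S=np.array([[g[0],g[1],y0]]*4); S[1,0]+=.01;S[2,1]+=.01;S[3,2]+=.2
            o=minimize(f,S[0],method="Nelder-Mead",options=dict(initial_simplex=S,xatol=2e-4,fatol=1e-4,maxiter=200))
            out.append((round(d["conf"],2),round(-o.fun,3),np.round(o.x,4),col))
        return out
def down(yaw):  # tool down; closing (y) axis at angle yaw+90deg (mod sign); tool x at yaw
    return (R.from_euler("z",yaw)*R.from_euler("x",np.pi)).as_quat()
E
python3 - <<'E'
from h import *
c=Cam("top")
for t in PARTS:
    for o in c.find(t): print(t,*o)
E
```

```text
square_mat 0.93 0.914 [0.6641 0.0721 0.0734] [ 91  45 121]
square_mat 0.63 0.932 [ 0.5484 -0.1441  0.296 ] [26 26 25]
square_mat 0.57 0.911 [ 0.3478 -0.2292  0.5392] [70 35 93]
cork_pad 0.81 0.893 [0.485  0.0863 0.2234] [148 109  72]
cork_pad 0.24 0.541 [ 0.7658 -0.2466  0.1776] [102 108 106]
slide_box 0.59 0.889 [0.6059 0.3297 2.4627] [113  80  48]
cover_box 0.53 0.802 [0.435  0.3244 0.5249] [144 146 143]
tall_bottle 0.55 0.789 [ 0.4316 -0.354   0.0648] [58 43 28]
short_bottle 0.7 0.883 [ 0.5906 -0.3298  0.1098] [73 62 49]
short_bottle 0.3 0.765 [0.4355 0.3224 0.1373] [147 149 145]
beaker 0.61 0.79 [ 0.7487 -0.2377 -0.0668] [103 108 106]
petri_dish 0.63 0.873 [0.7464 0.2475 0.1294] [136 139 136]
weight 0.5 0.752 [0.5263 0.4468 0.2127] [124 100  48]
```

Run:
```python
from h import *
V=[((.52,-.33,.42),["tall_bottle","short_bottle","square_mat"]),((.53,-.03,.47),["square_mat","cork_pad"]),((.52,.33,.42),["slide_box","cover_box","weight"])]
for i,(p,ts) in enumerate(V):
    r.movep(list(p),list(down(0.0))); c=Cam("wrist"); cv2.imwrite(f"pics/w{i}.png",c.im[:,:,::-1])
    print(i,r.current_time_s(),np.round(r.current_qpos(),2))
    for t in ts:
        for o in c.find(t): print(t,*o)
cv2.imwrite("pics/m.png",cv2.resize(np.vstack([np.hstack([cv2.imread(f"pics/w{i}.png") for i in (2,0)]),np.hstack([cv2.imread("pics/w1.png")]*2)]),(800,600)))
```

```text
0 3.0 [-0.75  0.15  1.63 -0.    1.35  0.82]
short_bottle 0.91 0.926 [ 0.5937 -0.3286  0.2046] [78 54 31]
square_mat 0.97 0.768 [ 0.3512 -0.2287  0.5492] [110  56 156]
square_mat 0.64 0.97 [ 0.5513 -0.1437  0.2689] [26 26 27]
1 4.3667 [-0.27 -0.09  1.79 -0.    1.44  1.3 ]
square_mat 0.81 0.354 [ 0.3509 -0.2284  0.541 ] [100  48 144]
square_mat 0.68 0.938 [ 0.5505 -0.1431  0.2687] [28 29 30]
square_mat 0.59 0.959 [0.6668 0.0731 0.0679] [106  53 150]
cork_pad 0.85 0.923 [0.4873 0.0877 0.135 ] [155 116  78]
2 5.875 [ 0.38  0.15  1.63 -0.    1.35  1.95]
cover_box 0.88 0.85 [0.4375 0.3248 0.3356] [147 151 155]
weight 0.59 0.902 [0.5302 0.4487 0.1896] [129 103  48]
```

View pics/m.png

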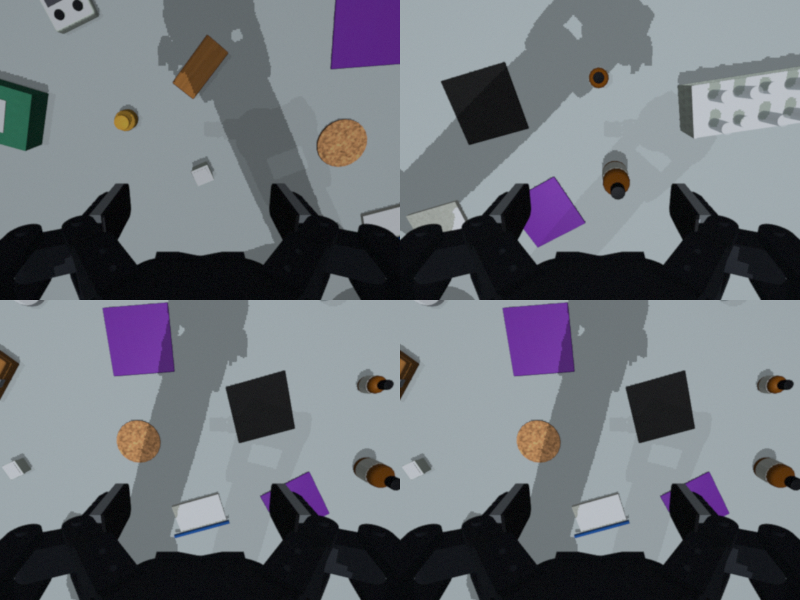

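The montage shows the slide box (upper left, about (200,67)) and the cover box (203,172). The upper right shows both bottles, and the lower half shows the mat and pad clear. The mat-to-pad distance measures 239.8 mm against a nominal 240 mm, so the calibration is good. Next I'll move the slide box.

```bash
cat >> h.py <<'E'
MAT=np.array([.551,-.1435]); PAD=np.array([.4873,.0877])
d=PAD-MAT; d/=np.hypot(*d); C=(MAT+PAD)/2; MAT,PAD,MID=C-.12*d,C+.12*d,C
MY=np.arctan2(d[1],d[0])       # direction of mat y axis
G=r.grip_point_offset
def look(t,near,yaw,h=.40,tol=.05,z=0,save=None):
    p=np.array(near[:2])-.03*np.array([np.cos(yaw),np.sin(yaw)])
    r.movep([*p,h],list(down(yaw))); c=Cam("wrist")
    if save: cv2.imwrite(f"pics/{save}.png",c.im[:,:,::-1])
    for _ in range(3):
        o=c.find(t,np.array(near),z,tol)
        if o: break
        c=Cam("wrist")
    print("look",t,o); return o
def pick(x,y,yaw,gz,op=.085):
    r.movep([x,y,gz+G+.10],list(down(yaw))); r.move_gripper(op)
    hit=r.movel([x,y,gz+G],speed=.1,max_force=15); r.move_gripper(0)
    print("grip",hit,r.current_gripper_width(),r.current_gripper_force())
    r.movel([x,y,gz+G+.15],speed=.2); print("held",r.current_gripper_width(),r.current_time_s())
def place(x,y,yaw,gz,op=.085):
    r.movep([x,y,gz+G+.10],list(down(yaw)))
    r.movel([x,y,gz+G+.015],speed=.15)
    hit=r.movel([x,y,gz+G-.002],speed=.03,max_force=4); e=r.current_eef_pos()
    print("down",hit,e[2]-G-gz,e[:2]-[x,y]); r.move_gripper(op); r.sleep(.2)
    r.movel([x,y,gz+G+.15],speed=.2); print("t",r.current_time_s())
E
python3 - <<'E'
from h import *
print(MAT,PAD,MID,MY)
look("slide_box",(.608,.331),2.46,save="s1")
E
```

```text
[ 0.5510246  -0.14358928] [0.4872754  0.08778928] [ 0.51915 -0.0279 ] 1.8396450127606154
look slide_box [(0.9, np.float64(0.945), array([0.6088, 0.329 , 2.4783]), array([132,  91,  50]))]
```

Run:
```python
from h import *
pick(.6088,.329,2.478,.022)
if r.current_gripper_width()>.03:
    place(*MAT,MY,.0265)
    look("slide_box",MAT,MY,z=.004,save="s2")
```

```text
grip False 0.03888149172268424 62.58053004741669
held 0.03913600626589407 11.625
down True 0.00011913573974925082 [ 1.33816089e-04 -8.04738636e-05]
t 16.2083
look slide_box [(0.79, np.float64(0.953), array([ 0.5511, -0.1432,  1.8313]), array([122,  83,  45]))]
```

Slide box is placed to within 1 mm. Next is the cover box.

Run:
```python
from h import *
o=look("cover_box",(.4375,.3248),1.2,h=.34,save="c1")
if o:
    x,y,a=o[0][2]; a=a%(np.pi/2)
    # choose yaw equivalent near 1.8
    a=min((a+k*np.pi/2 for k in range(4)),key=lambda v:abs(v-1.8)); print(x,y,a)
    pick(x,y,a,.020)
    if .02<r.current_gripper_width()<.04:
        place(.5511,-.1432,1.835,.020+.0365)
        r.movep([.56,-.16,.42],list(down(1.84))); c=Cam("wrist"); cv2.imwrite("pics/c2.png",c.im[:,:,::-1])
        print(c.find("cover_box",MAT,.036),c.find("slide_box",MAT,.004))
```

```text
look cover_box [(0.81, np.float64(0.938), array([0.437 , 0.3253, 0.4195]), array([154, 159, 160]))]
0.437 0.3253 1.9902963267948965
grip False 0.028885776455197923 59.33128774166107
held 0.028355460673234106 22.1667
down True -3.341004701837291e-05 [ 6.43523460e-05 -6.22504575e-05]
t 26.85
[(0.86, np.float64(0.884), array([ 0.5515, -0.1431,  0.2401]), array([173, 177, 179])), (0.67, np.float64(0.429), array([ 0.5435, -0.1149,  0.0869]), array([119,  82,  46]))] [(0.79, np.float64(0.674), array([ 0.5514, -0.1428,  1.8248]), array([116,  82,  47]))]
```

Run:
```python
from h import *
o=look("tall_bottle",(.434,-.354),0,h=.42,save="t1")
if o and o[0][1]>.85:
    x,y,_=o[0][2]
    pick(x,y,0,.037)
    if .035<r.current_gripper_width()<.05:
        place(*PAD,.27,.037+.0065)
        look("tall_bottle",PAD,.27,h=.42,z=.006,save="t2")
```

```text
look tall_bottle [(0.72, np.float64(0.933), array([ 0.4353, -0.3562,  0.118 ]), array([68, 48, 29]))]
grip False 0.042734982436324 61.390137420385145
held 0.04242910452250385 32.0333
down True 0.00014788745578454832 [4.78729263e-05 3.05173821e-05]
t 36.5083
look tall_bottle [(0.63, np.float64(0.927), array([0.4868, 0.0878, 0.1952]), array([63, 41, 19]))]
```

Run:
```python
from h import *
o=look("short_bottle",(.5937,-.3286),.5,h=.38,save="b1")
if o and o[0][1]>.85:
    x,y,_=o[0][2]
    pick(x,y,.5,.022)
    if .02<r.current_gripper_width()<.04:
        place(*MID,MY,.0225)
        r.movep([.50,-.03,.5],list(down(.27))); c=Cam("wrist"); cv2.imwrite("pics/end.png",c.im[:,:,::-1])
        print(c.find("short_bottle",MID,0),c.find("tall_bottle",PAD,.006),c.find("cover_box",MAT,.036))
        r.move_joints([-1.364, 0.245, 1.558, -0, 1.339, -0.174])
        cv2.imwrite("pics/top1.png",(c:=Cam("top")).im[:,:,::-1])
        for t in ("beaker","petri_dish","weight"): print(t,c.find(t))
        print(r.current_time_s())
```

```text
look short_bottle [(0.93, np.float64(0.934), array([ 0.5941, -0.3281,  0.0933]), array([73, 53, 34]))]
grip False 0.028215566066284566 59.337878222577274
held 0.028133209174478237 42.0583
down True -3.560890978308168e-05 [9.89639077e-05 1.96741484e-05]
t 46.175
[(0.62, np.float64(0.805), array([ 0.5212, -0.0287,  0.0317]), array([68, 47, 26]))] [(0.8, np.float64(0.936), array([0.4868, 0.0879, 0.2555]), array([69, 51, 32]))] [(0.9, np.float64(0.898), array([ 0.5515, -0.1425,  0.2317]), array([161, 164, 166]))]
beaker [(0.75, np.float64(0.72), array([ 0.7438, -0.2359,  0.0922]), array([101, 106, 104]))]
petri_dish [(0.4, np.float64(0.805), array([ 7.595e-01, -2.457e-01, -7.000e-04]), array([101, 106, 104]))]
weight [(0.64, np.float64(0.745), array([ 0.5265,  0.448 , -0.0198]), array([125, 101,  48]))]
50.225
```

View pics/end.png

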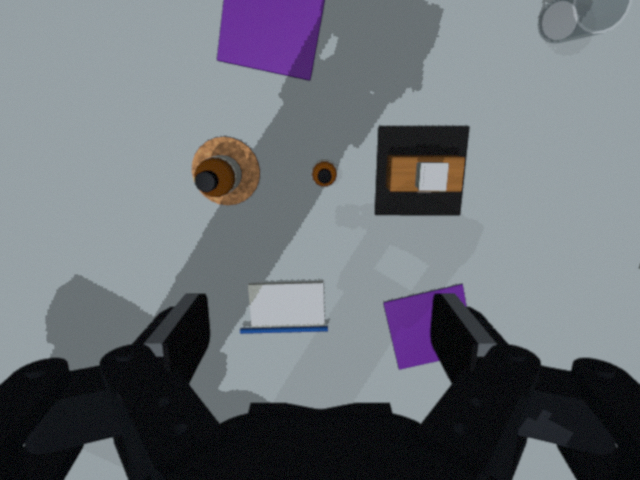

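View pics/top1.png

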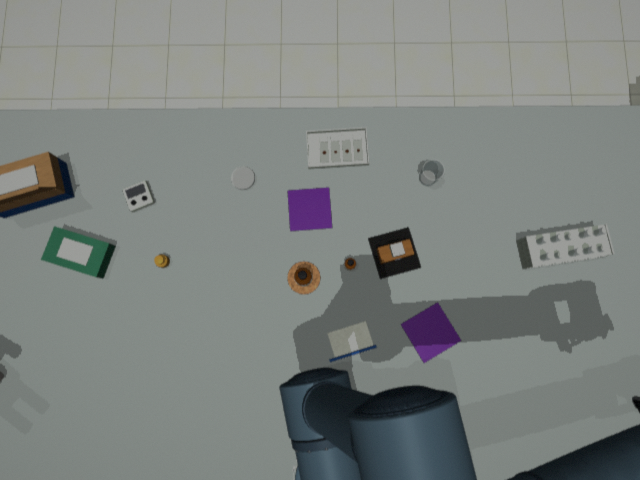

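Both pictures show everything in place: box and cover centred on the mat, tall bottle on the pad, short bottle midway. The beaker, dish and weight sit at the same pixels as before: (430,172), (243,178) and (162,260).

```bash
python3 -c "
from cell import r
print(r.sign_off())"
```

```text
the job is handed in; nothing more can be done
None
```

The station is set out and handed in at about 50 s of the 106 s allowed: camera checks put all four items within about 2 mm of their targets, and the beaker, dish and weight show at the same pixels as at the start; the verdict itself was not reported back.

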